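# Peel off a fresh drip tray for oiling

### The job

Set up for oiling a turned piece: first stand the fallen square oil bottle upright on the bench and let go of it. Then take the fresh drip tray off the top of the stuck stack, peeling it loose by lifting one corner first while the opposite corner stays down, and hold it out level, centred over the round cork mat and a good 15 cm above the bench; finish while still holding it there, with the other things on the bench left where they are.

Things in the scene. Friction and masses are not known exactly. Their poses are not given: they have to be found in the camera images.
- bottle_mid (a point): Square amber oil bottle with a black cap, 0.25 kg, lying on a flat side at the start. Body 50 x 50 square and 110 long, then neck and round cap (32 across); 155 long in all. The point lies on its long axis half-way along the square body, 55 from the base. z axis: from base to cap; x and y square to the flat sides.
- stack_top (a point): Grey stack of two drip trays, fixed to the bench, under the top one and of the same outline. Point: on its vertical axis at its uppermost rim, 72 above the bench; z up, x and y square to the sides. Inside its four corners springy rubber pads cling to the top tray's feet, some 6 N of friction each as it is lifted; a foot is free once raised 9 mm.
- tray_mid (a point): Top drip tray, rigid grey plastic, 0.12 kg, 156 x 156 x 46 high, corners cut at 45 degrees; stuck in the stack, axes along the stack's, floor's underside 52 and rim 98 above the bench. Rim: upright band 8 thick, 24 high, all showing (2 gap below it). Pan below it sits inside the stack; floor 4 thick; four feet 10 high, 64 out towards the corners. Point: its centre, 23 above the floor's underside.
- tray_c0 (a point): Top tray: middle of the rim's top face at its +x +y cut corner (flat 44 long), 84 from the tray's axis. The 8 mm rim can be pinched here from above, one finger inside, one outside.
- tray_c1 (a point): Top tray: middle of the rim's top face at its -x +y cut corner (flat 44 long), 84 from the tray's axis. The 8 mm rim can be pinched here from above, one finger inside, one outside.
- tray_c2 (a point): Top tray: middle of the rim's top face at its -x -y cut corner (flat 44 long), 84 from the tray's axis. The 8 mm rim can be pinched here from above, one finger inside, one outside.
- tray_c3 (a point): Top tray: middle of the rim's top face at its +x -y cut corner (flat 44 long), 84 from the tray's axis. The 8 mm rim can be pinched here from above, one finger inside, one outside.
- mat_c (a point): Centre of the top of the round cork mat, 130 across, 4 thick, fixed flat on the bench.
- bowl: Bystander, to be left alone: turned wooden bowl, 110 across, 50 high. Origin at the centre of its underside.
- waxjar: Bystander, to be left alone: small glass jar with a steel lid, 54 across, 45 high. Origin at the centre of its underside.
- block: Bystander, to be left alone: cork sanding block, 60 x 100 x 28. Origin at the centre of its underside.
- chuck: Bystander, to be left alone: steel lathe chuck, a round stepped lump 92 across, 55 high. Origin at the centre of its underside.
- blank: Bystander, to be left alone: round blank of pale wood, 70 across, 60 high. Origin at the centre of its underside.
- gouge: Bystander, to be left alone: turning gouge lying flat, 345 long, 22 high: dark wooden handle at its -x end and a steel blade at its +x end. Origin at the centre of its underside.
Things that resemble listed ones, but are neither listed nor needed, are in the scene too. What is shaped like the part that bears tray_mid but red is not meant. Of the things that look like the part that bears mat_c, take the one that is farthest to the robot's left at the start.

How it is judged:
By the outcome, as a careful person would: the job done as asked, in the order asked, and still so for the second after the job is handed in, while the arm keeps its last pose, push and grip.
It also fails if it takes over 64 s, if anything falls off the work surface, if the arm or the gripper's body presses on something with over 40 N, if the wrist force passes 120 N, or if a joint passes its speed limit or range.

### The arm

A 6-joint arm with a two-finger parallel gripper is mounted at the origin on the work surface. World frame = base frame: x ahead of the robot, y to its left, z up, the work surface at z = 0. Lengths are in m, angles in rad, forces in N, time in s.
With the tool pointing down it reaches from about 0.3 to 0.775 m from the base axis. Payload 14.6 kg.
Tool frame: the origin (TCP) lies at the very end of the fingers, on their centre line; the grasp point (between the pads) lies 19 mm behind it; z points along the fingers, y is the line along which they close (so a half turn about z gives the same grasp; the last joint's range is limited). The gripper opens to 94 mm and grips with 3 to 60 N. Pads are 16 mm wide; open, the fingers measure 119 mm over their backs; the gripper's body (75 mm by 177 mm) begins 78 mm behind the grasp point.
Start: joints at [1.102, 0.3, 1.521, -0, 1.321, -0.067], TCP at [0.215, 0.506, 0.205] pointing down, gripper open.
Joint ranges: [-3.03, 3.03], [-0.79, 2.21], [0.23, 2.52], [-1.04, 4.18], [0, 3.07], [-2.55, 2.55]. Speed limits (rad/s): [2.22, 2.22, 2.57, 3.14, 3.14, 3.14].

### API

Orientations are given as [roll, pitch, yaw] about the fixed x, y, z axes, in that order (R = Rz(yaw) Ry(pitch) Rx(roll)).
In Python, from station import ctrl gives the robot as it stands.
- The arm moves only by the tool carry_out, never from a script. Its argument "motion" is text: rows parted by semicolons, each of 7 numbers parted by spaces: the shift along the world's x, y, z in m, then the turn, a rotation vector about the world's x, y, z in degrees, then the closure in counts, from 0 (fully open) to 255 (shut). In form: dx dy dz wx wy wz hand; .... A call has 1 to 20 rows; each row shifts and turns the commanded pose from where the row before left it; what a row does not reach is not made up. A row lasts 1/12 s, in which the tool goes at most 41.7 mm and 7.16 degrees, less where a joint would pass 70% of its speed; a pose out of reach is approached as far as the arm can. A call is refused whole if a number of a shift passes 0.0417 or a number of a turn 7.16, either way. A call with a gripper value outside its range is refused whole. The fingers move at their own pace and stop on an object; "grip_force" is the grip in N (left out, the last holds). Time passes only in rows, so rows that do not move let the fingers close. It gives the time, the measured TCP pose, the force, the opening and the grip force at its end, in the units of the state.
- ctrl.get_obs(): the state, without advancing time (a new reading comes with each control period).
- ctrl.camera(name): name is "scene" or "top" or "wrist"; returns a dict with "pixels" (384x512x3 uint8, red, green, blue), "range_z" (384x512 float32, m along the optical axis (not along the pixel's ray), 0 where there is no reading), "K" (3x3 intrinsics, pixels), "dist" ([k1, k2, p1, p2, k3] as OpenCV has them; the pictures are not rectified), "position" and "attitude" of the camera in the world. Camera axes: x right, y up, looking along -z (the intrinsics and any distortion apply to the point x, -y, -z); pixel columns grow to the right and rows downward; lengths in m; the calibration is good to about 2 mm. A picture is of the moment at which its call begins.
- ctrl.hand_in(): hands the job in; it is judged then, once.
The state is a dict: "time_s": time; "qpos": joint angles; "joint_vel": joint speeds; "tau": joint torques, N m; "ee_pos": TCP position; "eef_rot": TCP orientation; "force": force on the tool from outside, world axes, zero at the start; "moment": the same for the moment, N m; "grip_width": finger opening in m; "grip_force": force on a finger pad.
Only numpy, scipy, OpenCV 4.12 (cv2) and the standard library are available. Lean on these libraries where they do the work, as an engineer would, in place of code of your own. Each camera call takes 0.05 s, during which the arm holds its last target. There are 200 camera calls.

## Working session

There is one attempt and no reset: what is moved stays moved. The work goes in short steps, Python scripts to look and compute and a tool call to move; the robot and the scene stay as the last step left them, time stands still between calls to the robot, and variables do not carry over. Pictures are saved under pics/ and viewed, at most 10 in all, crops included, and the job is handed in when it is done.

Besides the shell and the picture viewer there is one more tool, called after "Emit:" by a JSON object that holds its "api" and its "payload", one argument or row to a line. carry_out: Moves the arm, as the interface text tells. Its arguments: {"type":"object","properties":{"motion":{"type":"string"},"grip_force":{"type":"number"}},"required":["motion"]}

```bash
mkdir -p pics
cat > h.py <<'E'
import numpy as np, cv2
from station import ctrl
from scipy.spatial.transform import Rotation as R
def att(a):
    a=np.array(a,float)
    if a.shape==(3,3): return a
    if a.size==3: return R.from_euler('xyz',a).as_matrix()
    return R.from_quat(a).as_matrix()
def cloud(c):
    d=c['range_z'];h,w=d.shape
    u,v=np.meshgrid(np.arange(w,dtype=np.float32),np.arange(h,dtype=np.float32))
    p=cv2.undistortPoints(np.stack([u,v],-1).reshape(-1,1,2),np.array(c['K'],float),np.array(c['dist'],float)).reshape(h,w,2)
    P=np.stack([p[...,0]*d,-p[...,1]*d,-d],-1)
    W=P@att(c['attitude']).T+np.array(c['position']); W[d==0]=np.nan
    return W
def save(c,n): cv2.imwrite('pics/'+n,cv2.cvtColor(c['pixels'],cv2.COLOR_RGB2BGR))
E
python3 - <<'E'
from h import *
for n in('top','scene'):
    c=ctrl.camera(n); save(c,n+'0.png'); np.save(n+'W.npy',cloud(c)); np.save(n+'P.npy',c['pixels'])
    print(n,c['position'],c['attitude'],c['K'],c['dist'],(c['range_z']==0).mean())
print(ctrl.get_obs())
a,b=cv2.imread('pics/top0.png'),cv2.imread('pics/scene0.png')
E
```

```text
top [0.28120893 0.01473616 1.25326328] [ 0.22777835 -0.00306257 -1.54148456] [[392.82117509   0.         253.0127858 ]
 [  0.         392.82117509 191.52791137]
 [  0.           0.           1.        ]] [0.01546835 0.         0.         0.         0.        ] 0.004114786783854167
scene [ 1.63949717 -0.35110824  1.33301798] [0.74545393 0.01828212 1.25377702] [[482.23783144   0.         252.06217649]
 [  0.         482.23783144 201.18711355]
 [  0.           0.           1.        ]] [-0.07706093  0.          0.          0.          0.        ] 0.007354736328125
{'time_s': 0.1, 'qpos': array([ 1.10239492e+00,  3.00362017e-01,  1.52152610e+00, -8.81675651e-06,
        1.32069014e+00, -6.65912361e-02]), 'joint_vel': array([-0.00045828,  0.0003767 , -0.00133811, -0.00031892, -0.00235448,
        0.00040802]), 'tau': array([-6.49764424e-04, -5.32636857e+01, -3.53282332e+01,  7.09492341e-02,
        2.34367879e-02, -7.76543766e-05]), 'ee_pos': array([0.21499046, 0.505984  , 0.20496942]), 'eef_rot': array([-3.14060867e+00, -5.70625629e-05,  2.73978465e+00]), 'force': array([ 0.21896134, -0.11583561,  1.03826204]), 'moment': array([ 0.0565214 , -0.02742222,  0.02722775]), 'grip_force': 0.0, 'grip_width': 0.09394227063379779}
```

View pics/top0.png

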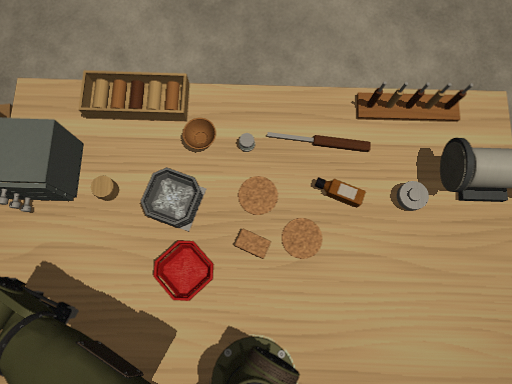

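View pics/scene0.png

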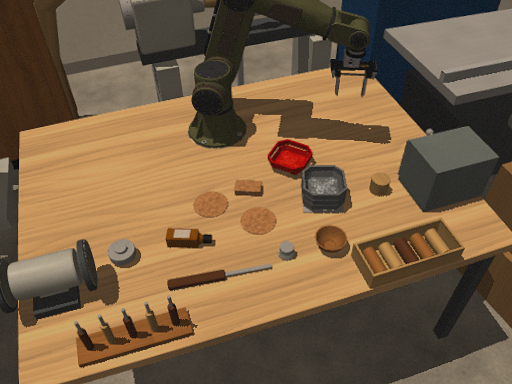

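The top view shows the grey stack at (173,197), the red decoy at (184,270), mats at (258,195) and (302,238), of which the first is further left, and the bottle at (340,192) with its cap to the upper left. The block is at (253,243), the chuck at (411,196) and the gouge near (318,142).

Run:
```python
from h import *
W=np.load('topW.npy');P=np.load('topP.npy');hsv=cv2.cvtColor(P,cv2.COLOR_RGB2HSV)
def box(u0,u1,v0,v1,zmin,zmax=1):
    m=np.zeros(W.shape[:2],bool);m[v0:v1,u0:u1]=1
    return m&(W[...,2]>zmin)&(W[...,2]<zmax)
print('bench z',np.nanmedian(W[300:330,330:400,2]))
m=box(303,372,170,212,.012);Q=W[m]
print('bottle',cv2.minAreaRect(Q[:,:2].astype(np.float32)),Q.mean(0),np.percentile(Q[:,2],[50,95]))
m=box(130,210,160,240,.088);Q=W[m]
print('tray rim',cv2.minAreaRect(Q[:,:2].astype(np.float32)),np.percentile(Q[:,2],[5,50,95]))
b=cv2.convexHull(Q[:,:2].astype(np.float32)); print(cv2.approxPolyDP(b,.012,True)[:,0])
for nm,(u,v) in dict(mat1=(258,195),mat2=(302,238)).items():
    m=box(u-26,u+26,v-26,v+26,.002,.012); Q=W[m]; (c,r)=cv2.minEnclosingCircle(Q[:,:2].astype(np.float32)); print(nm,c,r,len(Q),W[v,u])
for nm,b in dict(bowl=(178,220,115,155),jar=(235,258,130,153),blank=(88,120,172,204),block=(230,275,225,260),chuck=(388,435,175,215),gouge=(260,375,125,156),red=(150,218,238,302)).items():
    Q=W[box(*b,.012)]; print(nm,cv2.minAreaRect(Q[:,:2].astype(np.float32)),Q[:,2].max())
```

```text
bench z 0.0007716065857926724
bottle ((0.5777837634086609, -0.25537875294685364), (0.15450626611709595, 0.05114283040165901), 68.85594177246094) [ 0.57146067 -0.26088786  0.04549937] [0.04914606 0.05404773]
tray rim ((0.5301638245582581, 0.26941999793052673), (0.15652096271514893, 0.15629588067531586), 71.61103820800781) [0.09061117 0.09888724 0.10312352]
[[0.6174421  0.28688717]
 [0.5918241  0.3313933 ]
 [0.5101421  0.35722882]
 [0.47092167 0.33516106]
 [0.44177517 0.24843755]
 [0.46068767 0.21070556]
 [0.5477784  0.18154672]
 [0.58876187 0.2028176 ]]
mat1 (0.5635724663734436, 0.0021969182416796684) 0.11834745854139328 1654 [0.55972664 0.00281441 0.00369806]
mat2 (0.42538514733314514, -0.1396317183971405) 0.11294899135828018 1626 [ 0.42409253 -0.14077522  0.0027352 ]
bowl ((0.7671777606010437, 0.20764467120170593), (0.14507676661014557, 0.10727590322494507), 18.94915199279785) 0.05685569048909045
jar ((0.7311816215515137, 0.04377232491970062), (0.05008528754115105, 0.05005264654755592), 45.45928192138672) 0.05536126014942733
blank ((0.5604510307312012, 0.4902156591415405), (0.0681670606136322, 0.06720152497291565), 8.937859535217285) 0.06960639609766606
block ((0.40185439586639404, 0.015031497925519943), (0.09974391013383865, 0.06042056530714035), 66.65701293945312) 0.03638872193010556
chuck ((0.56645667552948, -0.48620539903640747), (0.09093019366264343, 0.08980013430118561), 72.78773498535156) 0.06068211068340146
gouge ((0.7496466040611267, -0.19388405978679657), (0.34137073159217834, 0.03491031751036644), 83.99742889404297) 0.029464796674887772
red ((0.3134446442127228, 0.22223076224327087), (0.15620088577270508, 0.1552472710609436), 44.25825500488281) 0.06442545893322138
```

Emit:
{"api": "carry_out", "payload": {
  "motion": "0.016 -0.035 0 0 0 -4 0;0.016 -0.035 0 0 0 -4 0;0.016 -0.035 0 0 0 -4 0;0.016 -0.035 0 0 0 -4 0;0.016 -0.035 0 0 0 -4 0;0.016 -0.035 0 0 0 -4 0;0.016 -0.035 0 0 0 -4 0;0.016 -0.035 0 0 0 -4 0;0.016 -0.035 0 0 0 -4 0;0.016 -0.035 0 0 0 -4 0;0.016 -0.035 0 0 0 -4 0;0.016 -0.035 0 0 0 -4 0;0.016 -0.035 0 0 0 -4 0;0.016 -0.035 0 0 0 -4 0;0.016 -0.035 0 0 0 -4 0;0.016 -0.035 0 0 0 -4 0;0.016 -0.035 0 0 0 -4 0;0.016 -0.035 0 0 0 -4 0;0.016 -0.035 0 0 0 -4 0;0.016 -0.035 0 0 0 -4 0",
  "grip_force": 25
}}

```text
time_s: 1.77
ee_pos: [0.5353, -0.1958, 0.2051]
eef_rot: [-3.141, -0.0, 1.34]
force: [-0.3, 0.3, 0.7]
grip_width: 0.0939
grip_force: 0.0
```

```bash
cat >> h.py <<'E'
def st():
    o=ctrl.get_obs(); M=R.from_euler('xyz',o['eef_rot']).as_matrix()
    print('t',round(o['time_s'],2),'p',o['ee_pos'].round(4),'y',M[:,1].round(3),'z',M[:,2].round(3),'q',o['qpos'].round(2),'F',o['force'].round(1),'M',o['moment'].round(2),'w',round(o['grip_width'],4),'gf',round(o['grip_force'],1)); return o,M
def goal(p,y,z):
    o,M=st(); y=np.array(y,float);z=np.array(z,float);z/=np.linalg.norm(z);y-=z*(y@z);y/=np.linalg.norm(y)
    T=np.stack([np.cross(y,z),y,z],1); r=R.from_matrix(T@M.T).as_rotvec(degrees=True)
    print('shift',(np.array(p)-o['ee_pos']).round(4),'turn',r.round(2))
E
python3 - <<'E'
from h import *
d=np.array([.36,.933,0]); t=np.radians(40)
a=-np.sin(t)*d-np.cos(t)*np.array([0,0,1])
g=np.array([.577,-.2577,.028])
goal(g+.019*a-.08*a,[.933,-.36,0],a)
goal(g+.019*a-.08*a,[-.933,.36,0],a)
c=ctrl.camera('top'); W=cloud(c)
h=cv2.cvtColor(c['pixels'],cv2.COLOR_RGB2HSV); print(h[195,258],h[195,300])
lab=cv2.cvtColor(c['pixels'],cv2.COLOR_RGB2LAB).astype(float); ref=np.median(lab[188:203,248:268].reshape(-1,3),0); 
m=(np.linalg.norm(cv2.GaussianBlur(lab,(5,5),0)-ref,axis=2)<25).astype(np.uint8)
n,L,s,ce=cv2.connectedComponentsWithStats(m)
k=L[195,258]; Q=W[L==k]; print(s[k],Q[:,:2].min(0),Q[:,:2].max(0),Q.mean(0))
E
```

```text
t 1.77 p [ 0.5353 -0.1958  0.2051] y [ 0.973 -0.229 -0.001] z [-0.001  0.    -1.   ] q [-0.41  0.35  1.46  0.    1.33 -0.18] F [-0.3  0.3  0.7] M [-0.04  0.03  0.05] w 0.0939 gf 0.0
shift [ 0.0558 -0.0253 -0.1304] turn [-38.26  11.79  -7.53]
t 1.77 p [ 0.5353 -0.1958  0.2051] y [ 0.973 -0.229 -0.001] z [-0.001  0.    -1.   ] q [-0.41  0.35  1.46  0.    1.33 -0.18] F [-0.3  0.3  0.7] M [-0.04  0.03  0.05] w 0.0939 gf 0.0
shift [ 0.0558 -0.0253 -0.1304] turn [ 17.5   56.5  162.15]
[ 15 135 197] [ 20  99 204]
[     0      0    512    384 168094] [nan nan] [nan nan] [nan nan nan]
```

Emit:
{"api": "carry_out", "payload": {
  "motion": "0.007 -0.0032 -0.013 -4.8 1.5 -0.95 0;0.007 -0.0032 -0.013 -4.8 1.5 -0.95 0;0.007 -0.0032 -0.013 -4.8 1.5 -0.95 0;0.007 -0.0032 -0.013 -4.8 1.5 -0.95 0;0.007 -0.0032 -0.013 -4.8 1.5 -0.95 0;0.007 -0.0032 -0.013 -4.8 1.5 -0.95 0;0.007 -0.0032 -0.013 -4.8 1.5 -0.95 0;0.007 -0.0032 -0.013 -4.8 1.5 -0.95 0;0 0 0 0 0 0 0"
}}

```text
time_s: 2.57
ee_pos: [0.5903, -0.2178, 0.0961]
eef_rot: [-3.126, 0.707, 1.215]
force: [-0.5, 0.8, -0.5]
grip_width: 0.0942
grip_force: 0.0
```

Run:
```python
from h import *
d=np.array([.36,.933,0]); t=np.radians(40)
a=-np.sin(t)*d-np.cos(t)*np.array([0,0,1])
g=np.array([.577,-.2577,.028])
goal(g+.019*a,[.933,-.36,0],a)
c=ctrl.camera('wrist'); save(c,'w1.png')
```

```text
t 2.57 p [ 0.5903 -0.2178  0.0961] y [ 0.934 -0.357 -0.012] z [-0.241 -0.604 -0.76 ] q [-0.14  0.71  1.33 -0.7   1.36  0.47] F [-0.5  0.8 -0.5] M [ 0.19  0.02 -0.05] w 0.0942 gf 0.0
shift [-0.0177 -0.0513 -0.0826] turn [ 0.25 -0.82 -0.16]
```

View pics/w1.png

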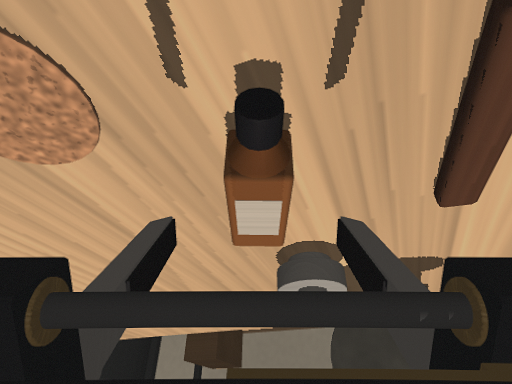

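The wrist view shows the bottle centred between the fingers at about (258,200), aligned with them. The start tilt uses j4 = -0.7, so the final tilt has ample range.

Emit:
{"api": "carry_out", "payload": {
  "motion": "-0.003 -0.0085 -0.0138 0 0 0 0;-0.003 -0.0085 -0.0138 0 0 0 0;-0.003 -0.0085 -0.0138 0 0 0 0;-0.003 -0.0085 -0.0138 0 0 0 0;-0.003 -0.0085 -0.0138 0 0 0 0;-0.003 -0.0088 -0.0138 0 0 0 0;0 0 0 0 0 0 0;0 0 0 0 0 0 255;0 0 0 0 0 0 255;0 0 0 0 0 0 255;0 0 0 0 0 0 255;0 0 0 0 0 0 255;0 0 0 0 0 0 255;0 0 0 0 0 0 255;0 0 0 0 0 0 255",
  "grip_force": 30
}}

```text
time_s: 3.87
ee_pos: [0.573, -0.2705, 0.0188]
eef_rot: [-3.136, 0.702, 1.207]
force: [-0.8, 2.0, 3.6]
grip_width: 0.05
grip_force: 30.0
```

Run:
```python
from h import *
st()
```

```text
t 3.87 p [ 0.573  -0.2705  0.0188] y [ 0.933 -0.359 -0.004] z [-0.235 -0.601 -0.764] q [-0.22  0.8   1.39 -0.76  1.2   0.52] F [-0.8  2.   3.6] M [ 0.24  0.3  -0.29] w 0.05 gf 30.0
```

Emit:
{"api": "carry_out", "payload": {
  "motion": "0 0 0.02 0 0 0 255;0 0 0.02 0 0 0 255;0 0 0.02 0 0 0 255;0 0 0.02 0 0 0 255;0 0 0.02 0 0 0 255;0 0 0 6 -2.3 0 255;0 0 0 6 -2.3 0 255;0 0 0 6 -2.3 0 255;0 0 0 6 -2.3 0 255;0 0 0 6 -2.3 0 255;0 0 0 6 -2.3 0 255;0 0 0 6 -2.3 0 255;0 0 0 6 -2.3 0 255;0 0 0 6 -2.3 0 255;0 0 0 6 -2.3 0 255;0 0 0 6 -2.3 0 255;0 0 0 6 -2.3 0 255;0 0 0 6 -2.3 0 255;0 0 0 6 -2.3 0 255;0 0 0 0 0 0 255"
}}

```text
time_s: 5.53
ee_pos: [0.5714, -0.2719, 0.1154]
eef_rot: [-3.132, -0.875, 1.198]
force: [-0.8, 0.5, -3.8]
grip_width: 0.0494
grip_force: 30.0
```

Run:
```python
from h import *
o,M=st(); d=np.array([.36,.933,0]); s,c=.6455,.764
goal(o['ee_pos'],[.933,-.36,0],c*d-s*np.array([0,0,1]))
c=ctrl.camera('scene'); save(c,'s1.png'); im=cv2.imread('pics/s1.png')[130:300,100:350]; cv2.imwrite('pics/s1c.png',cv2.resize(im,None,fx=3,fy=3))
```

```text
t 5.53 p [ 0.5714 -0.2719  0.1154] y [ 0.934 -0.357 -0.006] z [ 0.27   0.719 -0.641] q [-0.81  0.78  1.25  0.77  1.59 -0.62] F [-0.8  0.5 -3.8] M [-0.73  0.35  0.04] w 0.0494 gf 30.0
t 5.53 p [ 0.5714 -0.2719  0.1154] y [ 0.934 -0.357 -0.006] z [ 0.27   0.719 -0.641] q [-0.81  0.78  1.25  0.77  1.59 -0.62] F [-0.8  0.5 -3.8] M [-0.73  0.35  0.04] w 0.0494 gf 30.0
shift [0. 0. 0.] turn [-0.45 -0.22 -0.18]
```

View pics/s1c.png

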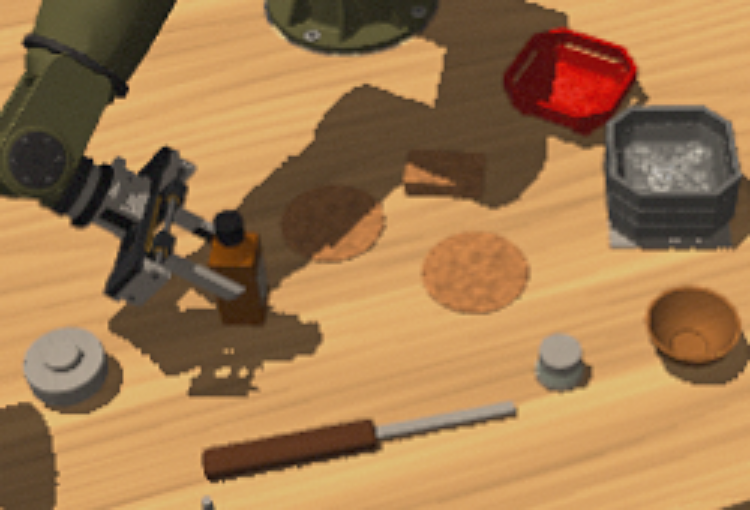

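The crop shows the bottle upright in the fingers at about (238,270), above the bench and clear of the chuck.

Emit:
{"api": "carry_out", "payload": {
  "motion": "0 0 -0.01 0 0 0 255;0 0 -0.01 0 0 0 255;0 0 -0.01 0 0 0 255;0 0 -0.01 0 0 0 255;0 0 -0.005 0 0 0 255;0 0 0 0 0 0 255;0 0 0 0 0 0 255"
}}

```text
time_s: 6.17
ee_pos: [0.5732, -0.2706, 0.0735]
eef_rot: [-3.139, -0.868, 1.208]
force: [-0.2, -0.0, -1.2]
grip_width: 0.05
grip_force: 30.0
```

Emit:
{"api": "carry_out", "payload": {
  "motion": "0 0 -0.002 0 0 0 255;0 0 -0.002 0 0 0 255;0 0 -0.002 0 0 0 255;0 0 0 0 0 0 255"
}}

```text
time_s: 6.5
ee_pos: [0.573, -0.2707, 0.0673]
eef_rot: [-3.139, -0.868, 1.207]
force: [-0.0, 0.1, -2.6]
grip_width: 0.0499
grip_force: 30.0
```

Run:
```python
from h import *
st()
```

```text
t 6.5 p [ 0.573  -0.2707  0.0673] y [ 0.935 -0.354 -0.001] z [ 0.269  0.714 -0.646] q [-0.8   0.84  1.26  0.76  1.52 -0.67] F [-0.   0.1 -2.6] M [-0.71  0.24  0.01] w 0.0499 gf 30.0
```

Emit:
{"api": "carry_out", "payload": {
  "motion": "0 0 -0.0015 0 0 0 255;0 0 -0.0015 0 0 0 255;0 0 0 0 0 0 255"
}}

```text
time_s: 6.75
ee_pos: [0.573, -0.2707, 0.0643]
eef_rot: [-3.139, -0.869, 1.207]
force: [0.3, -0.6, -3.3]
grip_width: 0.0495
grip_force: 30.0
```

Emit:
{"api": "carry_out", "payload": {
  "motion": "0 0 -0.001 0 0 0 255;0 0 -0.001 0 0 0 255;0 0 0 0 0 0 255"
}}

```text
time_s: 7.0
ee_pos: [0.5731, -0.2708, 0.064]
eef_rot: [-3.141, -0.87, 1.209]
force: [-5.5, 0.5, 9.7]
grip_width: 0.0501
grip_force: 30.0
```

Emit:
{"api": "carry_out", "payload": {
  "motion": "0 0 -0.001 0 0 0 255;0 0 -0.001 0 0 0 255;0 0 0 0 0 0 255"
}}

```text
time_s: 7.25
ee_pos: [0.5731, -0.2709, 0.064]
eef_rot: [3.14, -0.871, 1.211]
force: [-12.4, 1.1, 23.7]
grip_width: 0.0502
grip_force: 30.0
```

Emit:
{"api": "carry_out", "payload": {
  "motion": "0 0 0.001 0 0 0 255;0 0 0.001 0 0 0 255;0 0 0.0003 0 0 0 255;0 0 0 0 0 0 0;0 0 0 0 0 0 0;0 0 0 0 0 0 0;0 0 0 0 0 0 0;0 0 0 0 0 0 0;0 0 0 0 0 0 0;0 0 0 0 0 0 0;0 0 0 0 0 0 0"
}}

```text
time_s: 8.17
ee_pos: [0.5731, -0.2707, 0.0629]
eef_rot: [-3.14, -0.869, 1.208]
force: [0.2, -0.1, -1.3]
grip_width: 0.094
grip_force: 0.0
```

Emit:
{"api": "carry_out", "payload": {
  "motion": "-0.0027 -0.0072 0.0065 0 0 0 0;-0.0054 -0.0143 0.013 0 0 0 0;-0.0054 -0.0143 0.013 0 0 0 0;-0.0054 -0.0143 0.013 0 0 0 0;-0.0054 -0.0143 0.013 0 0 0 0;0 0 0.03 0 0 0 0;0 0 0.03 0 0 0 0;0 0 0.03 0 0 0 0;0 0 0.03 0 0 0 0;0 0 0 0 0 0 0"
}}

```text
time_s: 9.0
ee_pos: [0.5492, -0.3364, 0.2484]
eef_rot: [3.13, -0.864, 1.217]
force: [-0.1, 0.4, 0.9]
grip_width: 0.0941
grip_force: 0.0
```

Run:
```python
from h import *
c=ctrl.camera('scene'); W=cloud(c)
m=np.zeros(W.shape[:2],bool); m[:]=(abs(W[...,0]-.585)<.05)&(abs(W[...,1]+.26)<.05)&(W[...,2]>.02)&(W[...,2]<.2)
Q=W[m]; 
for a,b in((.02,.06),(.06,.1),(.12,.2)):
    q=Q[(Q[:,2]>a)&(Q[:,2]<b)]; print(len(q),q.min(0).round(3),q.max(0).round(3))
az=.84
# target: above tray corner toward base
cn=np.array([.5302,.2694]); dr=np.array([np.cos(np.radians(206.6)),np.sin(np.radians(206.6))]); g=cn+.080*dr
print(g); goal([*g,.20],[dr[0],dr[1],0],[0,0,-1]); goal([*g,.20],[-dr[0],-dr[1],0],[0,0,-1])
```

```text
126 [ 0.564 -0.308  0.022] [ 0.605 -0.247  0.06 ]
134 [ 0.559 -0.308  0.061] [ 0.605 -0.247  0.1  ]
114 [ 0.556 -0.293  0.12 ] [ 0.59  -0.261  0.157]
[0.45866766 0.23357927]
t 9.05 p [ 0.5489 -0.3361  0.2452] y [ 0.935 -0.354  0.004] z [ 0.272  0.711 -0.648] q [-0.89  0.71  1.04  0.75  1.83 -0.5 ] F [-0.2 -1.1 -0.5] M [-0.4   0.18 -0.05] w 0.0943 gf 0.0
shift [-0.0903  0.5697 -0.0452] turn [  -2.86   61.75 -122.65]
t 9.05 p [ 0.5489 -0.3361  0.2452] y [ 0.935 -0.354  0.004] z [ 0.272  0.711 -0.648] q [-0.89  0.71  1.04  0.75  1.83 -0.5 ] F [-0.2 -1.1 -0.5] M [-0.4   0.18 -0.05] w 0.0943 gf 0.0
shift [-0.0903  0.5697 -0.0452] turn [-50.88  -2.36  44.18]
```

Emit:
{"api": "carry_out", "payload": {
  "motion": "-0.012 0.0285 0.005 -2.55 -0.12 2.2 0;-0.012 0.0285 0.005 -2.55 -0.12 2.2 0;-0.012 0.0285 0 -2.55 -0.12 2.2 0;-0.012 0.0285 0 -2.55 -0.12 2.2 0;-0.012 0.0285 0 -2.55 -0.12 2.2 0;-0.012 0.0285 0 -2.55 -0.12 2.2 0;-0.012 0.0285 0 -2.55 -0.12 2.2 0;-0.012 0.0285 0 -2.55 -0.12 2.2 0;-0.012 0.0285 0 -2.55 -0.12 2.2 0;-0.012 0.0285 0 -2.55 -0.12 2.2 0;0.003 0.0285 0 -2.55 -0.12 2.2 0;0.003 0.0285 0 -2.55 -0.12 2.2 0;0.003 0.0285 0 -2.55 -0.12 2.2 0;0.003 0.0285 0 -2.55 -0.12 2.2 0;0.003 0.0285 0 -2.55 -0.12 2.2 0;0.003 0.0285 -0.01 -2.55 -0.12 2.2 0;0.003 0.0285 -0.01 -2.55 -0.12 2.2 0;0.003 0.0285 -0.01 -2.55 -0.12 2.2 0;0.003 0.0285 -0.01 -2.55 -0.12 2.2 0;0.003 0.0285 -0.015 -2.55 -0.12 2.2 0"
}}

```text
time_s: 10.72
ee_pos: [0.4588, 0.2362, 0.1961]
eef_rot: [-3.139, 0.002, 2.031]
force: [0.9, -1.0, 0.2]
grip_width: 0.0939
grip_force: 0.0
```

Run:
```python
from h import *
c=ctrl.camera('wrist'); save(c,'w2.png'); W=cloud(c)
t=ctrl.camera('top')
Wt=cloud(t)
for nm,w in(('wrist',W),('top',Wt)):
    m=(w[...,2]>.085)&(w[...,2]<.11)&(np.hypot(w[...,0]-.53,w[...,1]-.269)<.105); Q=w[m][:,:2].astype(np.float32)
    print(nm,len(Q),np.percentile(w[m][:,2],[10,50,90]),cv2.minAreaRect(Q)); print(cv2.approxPolyDP(cv2.convexHull(Q),.012,True)[:,0].round(4).tolist())
goal([.4587,.2336,.2],[.894,.448,0],[0,0,-1])
# mat by colour on the plane z=.004
lab=cv2.cvtColor(t['pixels'],cv2.COLOR_RGB2HSV).astype(int)
print(lab[190:200:5,230:290:5].tolist())
```

```text
wrist 6552 [0.08992437 0.09730955 0.09851401] ((0.5290949940681458, 0.2660560607910156), (0.15728813409805298, 0.1559763103723526), 70.98871612548828)
[[0.6182000041007996, 0.28540000319480896], [0.5972999930381775, 0.3248000144958496], [0.5088000297546387, 0.35429999232292175], [0.47040000557899475, 0.3352000117301941], [0.4404999911785126, 0.24580000340938568], [0.4603999853134155, 0.20679999887943268], [0.5473999977111816, 0.17870000004768372], [0.5867999792098999, 0.19689999520778656]]
top 242 [0.09098041 0.09844878 0.1017776 ] ((0.5508210062980652, 0.22125309705734253), (0.17510771751403809, 0.07230055332183838), 22.065975189208984)
[[0.618399977684021, 0.28760001063346863], [0.4580000042915344, 0.21709999442100525], [0.5533000230789185, 0.18330000340938568], [0.5892999768257141, 0.20319999754428864]]
t 10.82 p [0.4574 0.2378 0.1932] y [ 0.894  0.447 -0.008] z [-0.007 -0.004 -1.   ] q [ 0.41  0.24  1.63 -0.    1.28 -0.05] F [0.9 0.5 0.9] M [-0.07 -0.04  0.  ] w 0.0937 gf 0.0
shift [ 0.0013 -0.0042  0.0068] turn [ 0.22 -0.39  0.03]
[[[19, 106, 186], [19, 105, 187], [15, 141, 172], [15, 140, 166], [15, 139, 178], [15, 138, 177], [15, 144, 158], [15, 139, 178], [14, 144, 151], [14, 140, 169], [19, 106, 186], [19, 106, 187]], [[18, 108, 187], [19, 111, 186], [15, 140, 166], [15, 140, 169], [15, 145, 148], [14, 140, 166], [14, 143, 164], [15, 142, 167], [15, 135, 177], [14, 140, 168], [19, 104, 187], [19, 106, 185]]]
```

View pics/w2.png

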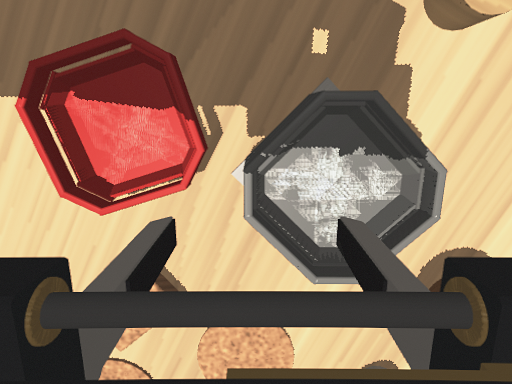

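The wrist view shows the grey tray centred near (345,185), its near corner flat under the right finger, and the red decoy at (115,120). The tray is lower than the decoy's edge clearance needs, so I'll close the fingers partly before going down.

Emit:
{"api": "carry_out", "payload": {
  "motion": "-0.0015 -0.004 -0.01 0.1 -0.2 0 140;-0.0015 -0.004 -0.01 0.1 -0.2 0 140;0 0 -0.015 0 0 0 140;0 0 -0.015 0 0 0 140;0 0 -0.015 0 0 0 140;0 0 0 0 0 0 140;0 0 0 0 0 0 140"
}}

```text
time_s: 11.4
ee_pos: [0.4556, 0.2261, 0.1312]
eef_rot: [3.137, -0.001, 2.028]
force: [0.2, -0.3, 0.9]
grip_width: 0.051
grip_force: 0.0
```

Run:
```python
from h import *
goal([.4545,.2300,.075],[.895,.445,0],[0,0,-1])
c=ctrl.camera('wrist'); save(c,'w3.png'); W=cloud(c)
m=(W[...,2]>.090)&(W[...,2]<.105)&(np.hypot(W[...,0]-.53,W[...,1]-.268)<.105); Q=W[m][:,:2].astype(np.float32)
print(np.median(W[m][:,2]),cv2.minAreaRect(Q)); print(cv2.approxPolyDP(cv2.convexHull(Q),.012,True)[:,0].round(4).tolist())
```

```text
t 11.4 p [0.4556 0.2261 0.1312] y [0.897 0.441 0.004] z [ 0.003  0.003 -1.   ] q [ 0.39  0.28  1.73  0.    1.13 -0.07] F [ 0.2 -0.3  0.9] M [-0.04  0.07  0.01] w 0.051 gf 0.0
shift [-0.0011  0.0039 -0.0562] turn [-0.16  0.19  0.25]
0.09745913635036904 ((0.5291679501533508, 0.26578405499458313), (0.1562458574771881, 0.15667615830898285), 71.47640991210938)
[[0.6173999905586243, 0.2858000099658966], [0.5932000279426575, 0.32580000162124634], [0.5095999836921692, 0.3544999957084656], [0.47049999237060547, 0.33500000834465027], [0.44040000438690186, 0.24729999899864197], [0.45969998836517334, 0.2078000009059906], [0.5156999826431274, 0.18930000066757202], [0.6069999933242798, 0.2538999915122986]]
```

View pics/w3.png

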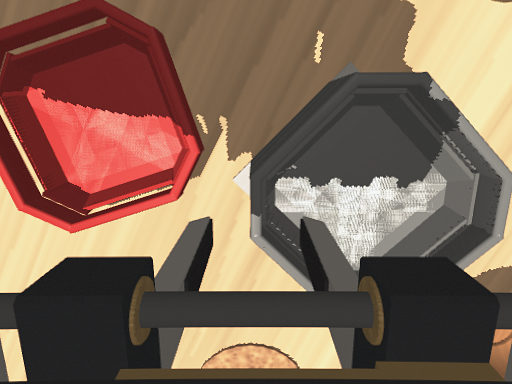

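The corner flat sits between the two fingertips, around (262,240), with one finger inside and one outside. I'm going down and pinching.

Emit:
{"api": "carry_out", "payload": {
  "motion": "-0.0015 0.0035 -0.012 0 0 0.2 140;0 0 -0.012 0 0 0 140;0 0 -0.012 0 0 0 140;0 0 -0.012 0 0 0 140;0 0 -0.008 0 0 0 140;0 0 0 0 0 0 140;0 0 0 0 0 0 140",
  "grip_force": 60
}}

```text
time_s: 12.03
ee_pos: [0.4546, 0.2304, 0.0761]
eef_rot: [3.135, -0.001, 2.032]
force: [-0.6, 0.0, 0.3]
grip_width: 0.0422
grip_force: 0.0
```

Emit:
{"api": "carry_out", "payload": {
  "motion": "0 0 0 0 0 0 170;0 0 0 0 0 0 190;0 0 0 0 0 0 210;0 0 0 0 0 0 230;0 0 0 0 0 0 255;0 0 0 0 0 0 255;0 0 0 0 0 0 255;0 0 0 0 0 0 255"
}}

```text
time_s: 12.7
ee_pos: [0.4537, 0.2301, 0.0756]
eef_rot: [3.138, -0.001, 2.032]
force: [-5.4, -2.0, 5.5]
grip_width: 0.0075
grip_force: 60.0
```

Run:
```python
from h import *
st()
```

```text
t 12.7 p [0.4537 0.2301 0.0756] y [0.895 0.445 0.004] z [ 0.003  0.003 -1.   ] q [ 0.4   0.36  1.77  0.    1.01 -0.07] F [-5.4 -2.   5.5] M [-0.7   1.19 -0.08] w 0.0075 gf 60.0
```

Emit:
{"api": "carry_out", "payload": {
  "motion": "0.0002 0.0001 0.0027 -0.445 0.895 0 255;0.0002 0.0001 0.0027 -0.445 0.895 0 255;0.0002 0.0001 0.0027 -0.445 0.895 0 255;0.0003 0.0001 0.0027 -0.445 0.895 0 255;0 0 0 0 0 0 255"
}}

```text
time_s: 13.12
ee_pos: [0.455, 0.2307, 0.0858]
eef_rot: [-3.075, -0.001, 2.032]
force: [-1.1, -0.8, -4.3]
grip_width: 0.0077
grip_force: 60.0
```

Emit:
{"api": "carry_out", "payload": {
  "motion": "0.0003 0.0002 0.0027 -0.445 0.895 0 255;0.0003 0.0002 0.0027 -0.445 0.895 0 255;0.0004 0.0002 0.0027 -0.445 0.895 0 255;0 0 0 0 0 0 255"
}}

```text
time_s: 13.45
ee_pos: [0.4557, 0.2311, 0.094]
eef_rot: [-3.023, -0.001, 2.032]
force: [-4.5, -2.2, -1.5]
grip_width: 0.0075
grip_force: 60.0
```

Emit:
{"api": "carry_out", "payload": {
  "motion": "0.0005 0.0002 0.0027 -0.445 0.895 0 255;0.0005 0.0002 0.0026 -0.445 0.895 0 255;0.0005 0.0003 0.0026 -0.445 0.895 0 255;0 0 0 0 0 0 255;0 0 0 0 0 0 255"
}}

```text
time_s: 13.87
ee_pos: [0.4577, 0.2321, 0.1021]
eef_rot: [-2.974, -0.001, 2.032]
force: [0.3, 0.3, -1.5]
grip_width: 0.0078
grip_force: 60.0
```

```bash
cat > tray.py <<'E'
from h import *
st()
c=ctrl.camera('scene'); save(c,'sx.png'); W=cloud(c)
t=c['pixels'].astype(int)
im=cv2.imread('pics/sx.png')[110:230,260:400]; cv2.imwrite('pics/sxc.png',cv2.resize(im,None,fx=4,fy=4))
E
python3 tray.py
```

```text
t 13.87 p [0.4577 0.2321 0.1021] y [ 0.883  0.439 -0.167] z [-0.15  -0.073 -0.986] q [ 0.4   0.43  1.61 -0.01  1.27 -0.06] F [ 0.3  0.3 -1.5] M [-0.06  0.05 -0.  ] w 0.0078 gf 60.0
```

View pics/sxc.png

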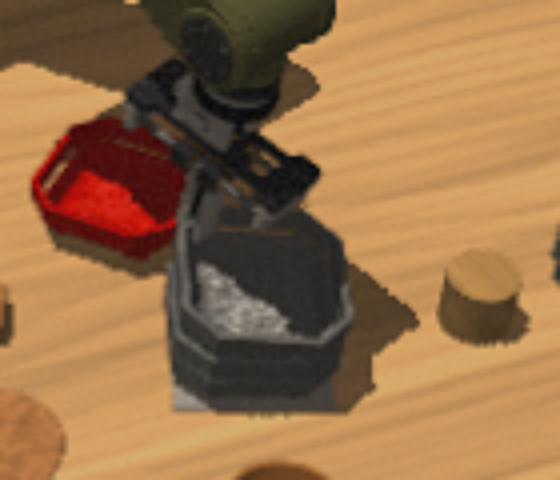

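The tray is raised at the near corner, about (200,190) in the crop, while the far corner near (250,350) is still down. The force is now only about the weight, so I'm lifting the last foot out.

Emit:
{"api": "carry_out", "payload": {
  "motion": "0 0 0.0015 0 0 0 255;0 0 0.0015 0 0 0 255;0 0 0.0015 0 0 0 255;0 0 0.0015 0 0 0 255;0 0 0 0 0 0 255"
}}

```text
time_s: 14.33
ee_pos: [0.4578, 0.2321, 0.1086]
eef_rot: [-2.974, -0.001, 2.032]
force: [0.1, 0.0, -2.8]
grip_width: 0.0075
grip_force: 60.0
```

Emit:
{"api": "carry_out", "payload": {
  "motion": "0 0 0.002 0 0 0 255;0 0 0.002 0 0 0 255;0 0 0.002 0 0 0 255;0 0 0.002 0 0 0 255;0 0 0 0 0 0 255"
}}

```text
time_s: 14.75
ee_pos: [0.4578, 0.2322, 0.1167]
eef_rot: [-2.974, -0.001, 2.032]
force: [-0.1, -0.9, -0.6]
grip_width: 0.0078
grip_force: 60.0
```

Emit:
{"api": "carry_out", "payload": {
  "motion": "0 0 0.003 0 0 0 255;0 0 0.005 0 0 0 255;0 0 0.01 0 0 0 255;0 0 0.02 0 0 0 255;0 0 0.03 0 0 0 255;0 0 0.03 0 0 0 255;0 0 0.03 0 0 0 255;0 0 0 0 0 0 255"
}}

```text
time_s: 15.42
ee_pos: [0.4591, 0.2327, 0.2509]
eef_rot: [-2.982, -0.0, 2.032]
force: [0.2, 0.1, -1.6]
grip_width: 0.0076
grip_force: 60.0
```

```bash
cat > tray.py <<'E'
from h import *
import sys
o,M=st(); g=o['ee_pos']; f=np.array(sys.argv[1:3],float)
for n in('wrist','top'):
    c=ctrl.camera(n); W=cloud(c); hs=cv2.cvtColor(c['pixels'],cv2.COLOR_RGB2HSV)
    cc=g[:2]+.084*f; m=(np.hypot(W[...,0]-cc[0],W[...,1]-cc[1])<.1)&(abs(W[...,2]-g[2])<.04)
    Q=W[m]; e=(Q[:,:2]-g[:2])@f; print(n,len(Q))
    if n=='wrist': save(c,'w_'+str(round(o['time_s']*100))+'.png')
    # rim top = max z per far-rim direction bin
    pts=[]
    r=Q[:,:2]-cc; a=np.degrees(np.arctan2(r[:,1],r[:,0])); rr=np.hypot(*r.T)
    for k in range(-180,180,10):
        q=Q[(a>=k)&(a<k+10)&(rr>.068)&(rr<.09)]
        if len(q)>3: pts.append(q[q[:,2]>=np.percentile(q[:,2],60)].mean(0))
    pts=np.array(pts)
    if len(pts)>5:
        A=np.c_[pts[:,:2]-cc,np.ones(len(pts))]; s=np.linalg.lstsq(A,pts[:,2],rcond=None)[0]
        print('rim plane slope along f, side (deg)',np.degrees(s[:2]@f).round(2),np.degrees(s[:2]@[-f[1],f[0]]).round(2),'z centre',s[2].round(4),'res',np.std(pts[:,2]-A@s).round(4))
        top=Q[(rr>.06)&(abs(Q[:,2]-(np.c_[r,np.ones(len(r))]@s))<.008)][:,:2].astype(np.float32)
        print(cv2.minAreaRect(top))
E
python3 tray.py .895 .445; ls pics
```

```text
t 15.42 p [0.4591 0.2327 0.2509] y [ 0.884  0.44  -0.159] z [-0.142 -0.07  -0.987] q [ 0.4   0.29  1.44 -0.01  1.57 -0.06] F [ 0.2  0.1 -1.6] M [-0.07  0.04 -0.06] w 0.0076 gf 60.0
wrist 47537
rim plane slope along f, side (deg) -16.81 0.33 z centre 0.2546 res 0.0073
((0.5336598753929138, 0.27255159616470337), (0.1541537642478943, 0.14945627748966217), 72.9854736328125)
top 760
rim plane slope along f, side (deg) -9.08 -0.25 z centre 0.2581 res 0.0009
((0.5483512282371521, 0.26852160692214966), (0.16577069461345673, 0.1303011029958725), 84.61017608642578)
s1.png
s1c.png
scene0.png
sx.png
sxc.png
top0.png
w1.png
w2.png
w3.png
w_1542.png
```

Emit:
{"api": "carry_out", "payload": {
  "motion": "0 0 0 0.83 -1.65 0 255;0 0 0 0.83 -1.65 0 255;0 0 0 0.83 -1.65 0 255;0 0 0 0.83 -1.65 0 255;0 0 0 0.83 -1.65 0 255;0.001 -0.014 0 0 0 -1.65 255;0.001 -0.014 0 0 0 -1.65 255;0.001 -0.014 0 0 0 -1.65 255;0.001 -0.014 0 0 0 -1.65 255;0.001 -0.014 0 0 0 -1.65 255;0.001 -0.014 0 0 0 -1.65 255;0.001 -0.014 0 0 0 -1.65 255;0.001 -0.014 0 0 0 -1.65 255"
}}

```text
time_s: 16.6
ee_pos: [0.4651, 0.1193, 0.243]
eef_rot: [-3.132, -0.002, 1.8]
force: [1.0, -1.0, -0.9]
grip_width: 0.0074
grip_force: 60.0
```

Emit:
{"api": "carry_out", "payload": {
  "motion": "0.001 -0.015 0 0 0 -1.65 255;0.001 -0.015 0 0 0 -1.65 255;0.001 -0.015 0 0 0 -1.65 255;0.001 -0.015 0 0 0 -1.65 255;0.001 -0.015 0 0 0 -1.65 255;0.001 -0.015 0 0 0 -1.65 255;0.001 -0.015 0 0 0 -1.65 255;0.001 -0.012 0 0 0 -1.65 255;0 0 0 0 0 0 255;0 0 0 0 0 0 255;0 0 0 0 0 0 255"
}}

```text
time_s: 17.52
ee_pos: [0.4734, 0.0036, 0.2437]
eef_rot: [-3.133, -0.002, 1.572]
force: [-0.5, 0.4, -1.3]
grip_width: 0.0075
grip_force: 60.0
```

```bash
python3 tray.py 1 0
python3 - <<'E'
from h import *
W=np.load('topW.npy');h=cv2.cvtColor(np.load('topP.npy'),cv2.COLOR_RGB2HSV)
m=((h[...,0]<=17)&(h[...,1]>122)&(W[...,2]<.012)&(np.hypot(W[...,0]-.56,W[...,1])<.1))
Q=W[m]; print('mat',len(Q),Q.mean(0),cv2.minEnclosingCircle(Q[:,:2].astype(np.float32)))
w=ctrl.camera('scene'); save(w,'fin.png')
E
```

```text
t 17.52 p [0.4734 0.0036 0.2437] y [ 1.     0.002 -0.009] z [-0.009  0.002 -1.   ] q [-0.07  0.1   1.67  0.    1.38 -0.07] F [-0.5  0.4 -1.3] M [-0.03  0.19 -0.04] w 0.0075 gf 60.0
wrist 50428
rim plane slope along f, side (deg) -10.03 -0.09 z centre 0.2586 res 0.0082
((0.5556294322013855, 0.005238011479377747), (0.15490958094596863, 0.15018337965011597), 45.166542053222656)
top 622
rim plane slope along f, side (deg) -1.87 0.08 z centre 0.2679 res 0.0015
((0.5592234134674072, 0.0040076375007629395), (0.155369371175766, 0.15570205450057983), 45.66084671020508)
mat 1233 [0.55874798 0.00413354 0.00510303] ((0.557306170463562, 0.01000494509935379), 0.07128596305847168)
```

View pics/fin.png

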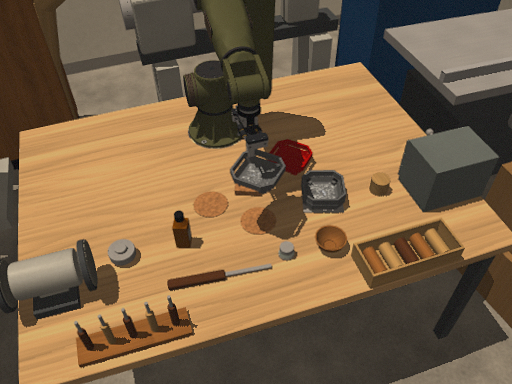

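The scene view shows the bottle upright at (182,232) and the tray held at (258,170) above the left mat. The tray is centred to within 1 mm, so only a small level correction remains.

Emit:
{"api": "carry_out", "payload": {
  "motion": "0 0 0 0 -0.6 0 255;0 0 0 0 -0.6 0 255;0 0 0 0 0 0 255;0 0 0 0 0 0 255;0 0 0 0 0 0 255;0 0 0 0 0 0 255"
}}

```text
time_s: 18.17
ee_pos: [0.4737, 0.0031, 0.2443]
eef_rot: [3.128, -0.002, 1.572]
force: [1.0, -0.4, -1.9]
grip_width: 0.0077
grip_force: 60.0
```

```bash
python3 tray.py 1 0
python3 - <<'E'
from h import *
c=ctrl.camera('wrist');W=cloud(c); r=W[...,:2]-[.5592,.004]; rr=np.hypot(r[...,0],r[...,1]); a=np.degrees(np.arctan2(r[...,1],r[...,0]))
# tray rim top face: highest cluster of points per sector
for k in range(-180,180,30):
    q=W[(a>=k)&(a<k+30)&(rr>.06)&(rr<.095)&(W[...,2]>.2)&(W[...,2]<.285)]
    if len(q)>20: print(k+15,len(q),np.percentile(q[:,2],[80,90,97]).round(4))
E
```

```text
t 18.17 p [0.4737 0.0031 0.2443] y [1.    0.001 0.013] z [ 0.013  0.002 -1.   ] q [-0.07  0.09  1.68  0.    1.36 -0.07] F [ 1.  -0.4 -1.9] M [-0.11  0.17  0.01] w 0.0077 gf 60.0
wrist 50428
rim plane slope along f, side (deg) -8.79 -0.14 z centre 0.261 res 0.0081
((0.5555583834648132, 0.00436662882566452), (0.15381857752799988, 0.15072397887706757), 45.22024154663086)
top 755
rim plane slope along f, side (deg) -1.19 -0.21 z centre 0.2709 res 0.001
((0.5892277359962463, 0.0036323517560958862), (0.11169462651014328, 0.17541365325450897), 1.7799201011657715)
-165 1037 [0.2668 0.2673 0.2722]
-105 353 [0.2638 0.2657 0.2666]
-75 3618 [0.2652 0.2673 0.2681]
-45 1630 [0.2676 0.2681 0.2687]
-15 2108 [0.2413 0.2446 0.2466]
15 1082 [0.2382 0.2414 0.2447]
45 1168 [0.253  0.2573 0.2616]
75 4918 [0.2673 0.2679 0.2685]
105 3489 [0.2673 0.2678 0.2684]
135 2291 [0.2671 0.2675 0.268 ]
165 3548 [0.2673 0.2736 0.2818]
```

```bash
python3 -c "
from station import ctrl
print(ctrl.hand_in())"
```

```text
the job is handed in; nothing more can be done
None
```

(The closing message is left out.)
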